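Find the heavy side of a mixer drum and hold it down

TASK

The drum of the bench mixer has a heavy counterweight sealed somewhere inside that cannot be seen. Take the crank's black grip, turn the drum at least one full turn (either way) while feeling where it pulls, then bring the heavy side straight down and finish holding the grip there, at rest, with the gripper still closed on it. Leave the other things on the counter where they are.

Things in the scene. Friction and masses are not known exactly. Their poses are not given: they have to be found in the camera images.
- mixer: bench mixer, fixed to the counter: grey base plate 150 x 190 x 12 mm, white motor box 120 x 75 mm, 197 mm high, and an aluminium drum on a level axle along the mixer's y axis. Origin on the counter below the axle, z up. Motor box at y = 75 to 150 mm, drum y = -14 to 64 mm, thin front post at y = -24 mm, crank on the -y side. Place and yaw (within 0.5 rad) vary
- drum (a point): drum's centre on the axle, 125 mm above the counter, axes of the mixer. Plain closed drum, 110 mm diameter, 78 mm long. In it a hidden weight (about 0.6 kg, 40 mm off the axle) at any angle to the crank, new every time. Its pull is at most 4 to 6 N at the grip: most push is needed where the heavy side is being lifted level with the axle, least where it is sinking level with it
- axis (a point): point on the axle's line (in free air, in the plane where the grip is held), at (0, -85, 125) mm in the mixer's frame; axes of the mixer. The middle of the grip circles round this point at a radius of 45 mm
- grip (a point): middle of the crank's black grip, 45 mm from the axle; 80 mm above the counter at its lowest. The crank's arm (8 mm thick) is at the grip's drum end, 45 mm from this point; the drum's front face is 71 mm away. Axes turn with the crank
- sleeve: the grip itself: a black sleeve of 18 mm diameter, 72 mm long, parallel to the axle (mixer's y). Origin on its line, 85 mm towards the drum from the grip's middle. It spins freely on its pin: a gripper closed on it from above, across the mixer's x, can carry it round the whole circle with the tool's orientation unchanged
- crank (a joint): angle of crank and drum (they turn as one), rad: 0 with the grip straight above the axle, growing as it goes over the top to the mixer's +x; starts within 0.8 of 0, a full turn counts beyond 5.4 or -5.4, no stops in four turns. The bearing drags evenly, about 0.3 N m (7 N at the grip), more than the weight's pull: the drum stays wherever it is left. Crank and grip weigh almost nothing
- bottle: bystander: white bottle, 60 mm in diameter, 160 mm high; origin under its base
- jar: bystander: amber jar, 64 mm in diameter, 75 mm high; origin under its base
- rack: bystander: white rack with capped tubes, 120 x 55 mm, 97 mm high; origin under its base
- dish: bystander: clear shallow dish, 90 mm in diameter, 14 mm high; origin under its base
- driver: bystander: screwdriver lying on the counter; origin under its middle
- mug: bystander: white mug, 80 mm in diameter, 95 mm high; origin under its base

How it is judged:
On the way:
1. the drum has been turned a full turn by its crank, the grip held in the fingers ((value of joint crank above 5.4 rad or value of joint crank below -5.4 rad) and contact force between the fingers and sleeve above 2 N), for 0.05 s.
At the end, for the whole second after the job is handed in: the drum's hidden heavy side is within 0.35 rad (20 degrees) of straight below the axle, the drum is at rest and the fingers still hold the crank's grip (more than 2 N) (angle between slug_c0's own z axis and vertical below 0.35 rad and contact force between the fingers and sleeve above 2 N and velocity of joint crank between -0.1 and 0.1 rad/s); the arm keeps its last pose, push and grip.
It fails at once if a bystander is pushed more than 40 mm or knocked over (distance of any of bottle, jar, rack, dish, driver, mug from where it was at the start of the episode above 0.04 m or angle between any of bottle, jar, rack, dish, mug's own z axis and vertical above 0.6 rad).
It also fails if it takes over 67 s, if anything falls off the work surface, if the arm or the gripper's body presses on something with over 40 N, if the wrist force passes 120 N, or if a joint passes its speed limit or range.

ROBOT

A 7-joint arm with a two-finger parallel gripper is mounted at the origin on the work surface. World frame = base frame: x ahead of the robot, y to its left, z up, the work surface at z = 0. Lengths are in m, angles in rad, forces in N, time in s.
With the tool pointing down it reaches from about 0.425 to 0.925 m from the base axis. Payload 6.8 kg.
Tool frame: the origin (TCP) lies on the centre line of the jaws, within the pads' length; the fingertips stand 11 mm ahead of it and the grasp point (between the pads) lies 8 mm behind it; z points along the fingers, y is the direction in which the jaws open and shut (so a half turn about z gives the same grasp; the last joint's range is limited). The gripper opens to 85 mm and grips with 20 to 120 N. Pads are 22 mm wide; open, the fingers measure 114 mm over their backs; the gripper's body (76 mm by 85 mm) begins 54 mm behind the grasp point. The pads swing forward as they close: fully open they stand 13 mm farther back than shut.
Start: joints at [1.021, 0.477, 0.022, 1.555, -0.011, 1.109, -0.083], TCP at [0.289, -0.61, 0.242] pointing down, gripper open.
Joint ranges: [-2.96, 2.96], [-0.34, 2.1], [-1.41, 1.46], [0.24, 2.44], [-1.37, 4.51], [0.17, 1.92], [-2.96, 2.96]. Speed limits (rad/s): [2.39, 2.39, 3.14, 3.14, 3.14, 3.14, 3.14].

INTERFACE

Orientations are given as a rotation vector (axis times angle).
In Python, from bench import r gives the robot as it stands.
- The arm moves only by the tool send_rows, never from a script. Its argument "deltas" is a list of rows, each a list of 7 numbers: the opening, from 0 (shut) to 1 (fully open), then the shift along the tool's x, y, z as a fraction of full scale, then the turn, a rotation vector about the tool's x, y, z as a fraction of full scale. In form: [[hand, x, y, z, ax, ay, az], ...]. A call has 1 to 20 rows; each row is the pose to reach, as a shift and turn from the pose commanded when the call began, along the tool's axes at that moment, turning the shorter way round; what a row does not reach only later rows make up. Full scale, the value 1, is 150 mm for a shift and 180 degrees for a turn. A row lasts 1/12 s, in which the tool goes at most 41.7 mm and 7.16 degrees, less where a joint would pass 70% of its speed; a pose out of reach is approached as far as the arm can. A call with a number of a shift or a turn outside -1 to 1 is refused whole. A call with a gripper value outside its range is refused whole. The fingers move at their own pace and stop on an object; "squeeze" is the grip in N (left out, the last holds). Time passes only in rows, so rows that repeat a pose let the fingers close. It gives the time, the measured TCP pose, the force and the opening at its end, in the units of the state.
- r.get_obs(): the state, without advancing time (a new reading comes with each control period).
- r.grab_frame(name): name is "scene" or "top" or "wrist"; returns a dict with "pixels" (480x640x3 uint8, red, green, blue), "camera_matrix" (3x3 intrinsics, pixels), "dist_coeffs" ([k1, k2, p1, p2, k3] as OpenCV has them; the pictures are not rectified), "rvec" (rotation vector, rad) and "tvec" (3), from world to camera coordinates, as OpenCV has them. Camera axes: x right, y down, z forward; pixel columns grow to the right and rows downward; lengths in m; the calibration is good to about 2 mm. A picture is of the moment at which its call begins. There is no depth.
- r.hand_in(): hands the job in, once; it reports no verdict.
The state is a dict: "clock": time; "joints": joint angles; "qvel": joint speeds; "tau": joint torques, N m; "tcp_pos": TCP position; "orientation": TCP orientation; "contact_force": force on the tool from outside, world axes, zero at the start; "moment": the same for the moment, N m; "grip_width": finger opening in m.
Only numpy, scipy, OpenCV 4.12 (cv2) and the standard library are available. Lean on these libraries where they do the work, as an engineer would, in place of code of your own. Each camera call takes 0.05 s, during which the arm holds its last target. There are 200 camera calls.

## Working session

There is one attempt and no reset: what is moved stays moved. The work goes in short steps, Python scripts to look and compute and a tool call to move; the robot and the scene stay as the last step left them, time stands still between calls to the robot, and variables do not carry over. Pictures are saved under pics/ and viewed, about 8 in all and at most 12, crops included, and the job is handed in when it is done.

Besides the shell and the picture viewer there is one more tool, called after "Request:" by a JSON object that holds its "api" and its "payload". send_rows: Moves the arm, as the interface text tells. Shift numbers are shares of 150 mm and turn numbers shares of 180 degrees, none past 1 either way. Its arguments: {"type":"object","properties":{"deltas":{"type":"array","items":{"type":"array","items":{"type":"number"}}},"squeeze":{"type":"number"}},"required":["deltas"]}

```bash
ls; mkdir -p pics; python3 - <<'E'
from bench import r
import cv2,pickle
print(r.get_obs())
d={}
for n in ("scene","top"):
    f=r.grab_frame(n); d[n]=f
    cv2.imwrite(f"pics/{n}0.png",f["pixels"][:,:,::-1])
    print(n,f["camera_matrix"],f["dist_coeffs"],f["rvec"],f["tvec"])
pickle.dump(d,open("f0.pkl","wb"))
E
```

```text
pics
{'clock': 0.0, 'joints': array([ 1.0209143 ,  0.47779346,  0.0223683 ,  1.55648472, -0.01151133,
        1.10929544, -0.08312554]), 'qvel': array([-0.00040555, -0.0002131 , -0.0003186 ,  0.00058359, -0.00031633,
       -0.00051623, -0.00104767]), 'tau': array([ 8.53783931e-04, -5.96455264e+01,  1.60827219e+00, -2.81197840e+01,
        1.24734384e-02,  9.30140057e-03, -4.09488371e-05]), 'tcp_pos': array([ 0.28831892, -0.6096751 ,  0.24131666]), 'orientation': array([-3.06354376e+00, -6.87878770e-01,  8.51362911e-04]), 'contact_force': array([-0.35483063,  0.36135681,  0.21330083]), 'moment': array([ 0.02675081,  0.03105687, -0.00105451]), 'grip_width': 0.0851752531259854}
scene [[440.9121444    0.         314.21219139]
 [  0.         440.9121444  236.60712359]
 [  0.           0.           1.        ]] [0.02450762 0.         0.         0.         0.        ] [ 0.62986538  2.52301665 -1.30398139] [ 0.52086441 -0.04382106  1.47597733]
top [[564.15724589   0.         317.61723137]
 [  0.         564.15724589 240.02365926]
 [  0.           0.           1.        ]] [0.01831132 0.         0.         0.         0.        ] [ 2.17782907 -2.11894107  0.10434825] [-0.00401091  0.60832978  1.29699205]
```

View pics/top0.png

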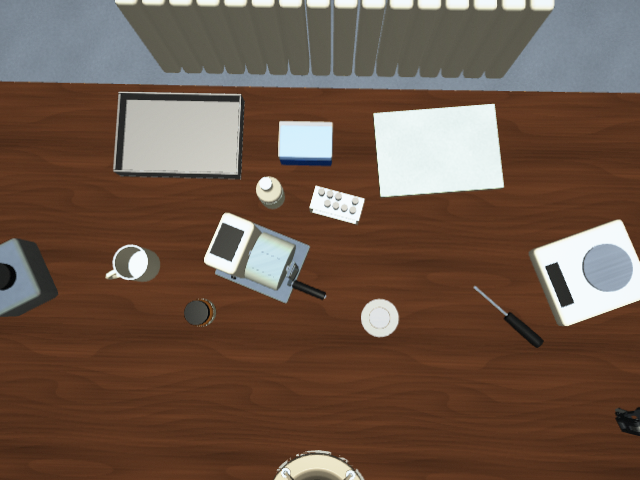

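View pics/scene0.png

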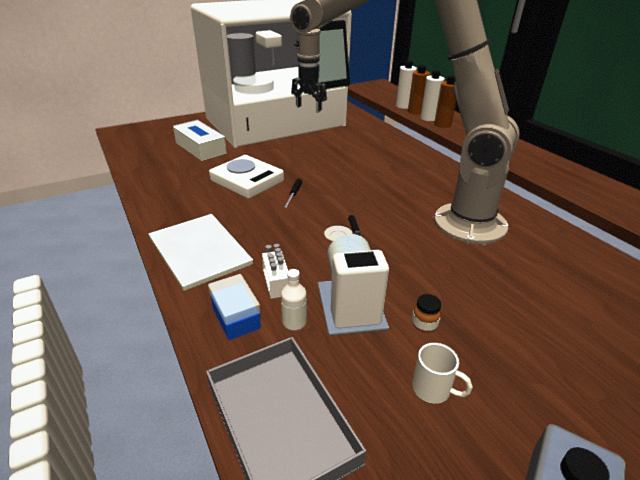

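The top view shows the mixer at about (260,258), with the box top at (231,243) and the black grip from (293,283) to (326,296). The dish is at (380,318). The scene view has the crank mostly hidden behind the mixer. Next I'll measure the mixer pose from the top view.

```bash
cat > h.py <<'E'
import cv2,numpy as np,pickle
from scipy.spatial.transform import Rotation as R
def ray(f,px):
    n=cv2.undistortPoints(np.array(px,float).reshape(-1,1,2),f["camera_matrix"],f["dist_coeffs"])[:,0]
    Rm=cv2.Rodrigues(np.array(f["rvec"],float))[0]; t=np.array(f["tvec"]).ravel()
    return -Rm.T@t, np.c_[n,np.ones(len(n))]@Rm
def onz(f,px,z):
    c,d=ray(f,px); return c+d*((z-c[2])/d[:,2])[:,None]
E
python3 - <<'E'
from h import *
d=pickle.load(open("f0.pkl","rb")); f=d["top"]; im=f["pixels"]
hsv=cv2.cvtColor(im,cv2.COLOR_RGB2HSV)
for p in [(215,238),(285,290),(225,285),(310,290),(231,243),(260,215)]: print(p,im[p[1],p[0]],hsv[p[1],p[0]])
roi=np.zeros(im.shape[:2],np.uint8); roi[205:310,195:335]=1
def big(m):
    m=(m*roi).astype(np.uint8); cs=cv2.findContours(m,cv2.RETR_EXTERNAL,cv2.CHAIN_APPROX_NONE)[0]
    return max(cs,key=cv2.contourArea)
H,S,V=[hsv[:,:,i].astype(int) for i in range(3)]
plate=(H>95)&(H<125)&(S>30)&(V>70)
white=(S<35)&(V>190)
black=(V<60)&(S<90)&(np.arange(640)[None]>283)
for n,m,z in (("box",white,.197),("black",black,.17)):
    c=big(m); rc=cv2.minAreaRect(c); b=cv2.boxPoints(rc); print(n,rc,cv2.contourArea(c)); print(b.round(1).tolist()); print(onz(f,b,z).round(4).tolist())
pc=big(plate); print(cv2.boundingRect(pc)); 
vis=im.copy()
for m,col in ((plate,(255,0,0)),(white,(0,255,0)),(black,(255,255,0))): 
    vis[(m*roi)>0]=vis[(m*roi)>0]//2+np.array(col,np.uint8)//2
cr=np.hstack([im[200:315,190:340],vis[200:315,190:340]]); cv2.imwrite("pics/m1.png",cv2.resize(cr,(780,299),interpolation=0)[:,:,::-1])
E
```

```text
(215, 238) [195 202 196] [ 64   9 202]
(285, 290) [139 157 175] [105  52 175]
(225, 285) [87 52 31] [ 11 164  87]
(310, 290) [66 66 62] [30 15 66]
(231, 243) [74 74 69] [30 17 74]
(260, 215) [88 52 31] [ 11 165  88]
box ((228.3946075439453, 242.8400421142578), (33.61530685424805, 55.5059928894043), 22.932100296020508) 1755.5
[[202.10000610351562, 261.8999938964844], [223.6999969482422, 210.6999969482422], [254.6999969482422, 223.8000030517578], [233.10000610351562, 274.8999938964844]]
[[0.537, 0.2471, 0.197], [0.6456, 0.2073, 0.197], [0.6195, 0.1411, 0.197], [0.5116, 0.1814, 0.197]]
black ((308.5, 289.5000305175781), (33.87706756591797, 7.615773677825928), 23.198589324951172) 169.5
[[291.3999938964844, 286.29998779296875], [294.3999938964844, 279.29998779296875], [325.6000061035156, 292.70001220703125], [322.6000061035156, 299.70001220703125]]
[[0.4925, 0.0617, 0.17], [0.5074, 0.0559, 0.17], [0.4812, -0.0106, 0.17], [0.4664, -0.0047, 0.17]]
(216, 225, 93, 77)
```

View pics/m1.png

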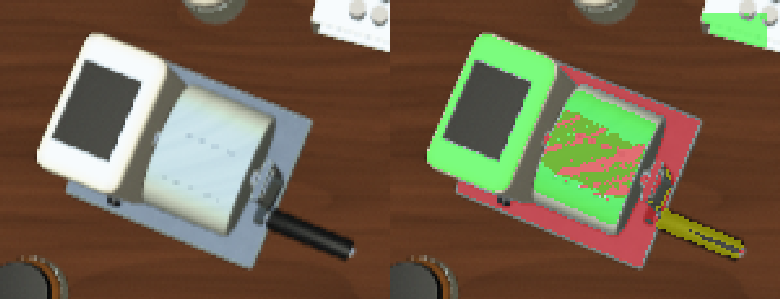

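```bash
python3 - <<'E'
from h import *
from scipy.optimize import brentq
d=pickle.load(open("f0.pkl","rb")); f=d["top"]
pl=onz(f,[(309.6,246.2),(286.2,303),(216,274)],.012); print(pl.round(4), np.linalg.norm(pl[0]-pl[1]))
e=pl[0]-pl[1]; print("plate yaw",np.arctan2(e[1],e[0]))
for yaw in (-.352,-.36,-.37):
    y=np.array([-np.sin(yaw),np.cos(yaw)]);x=np.array([np.cos(yaw),np.sin(yaw)])
    o=np.array([.5784,.1942])-.1125*y
    print(yaw,"o",o,"plate corners in mixer",[( (p[:2]-o)@x,(p[:2]-o)@y) for p in pl])
    ax=o-.085*y
    g=lambda t:(onz(f,[(308.5,289.5)],.125+.045*np.cos(t))[0,:2]-ax)@x-.045*np.sin(t)
    t=brentq(g,-1,1); G=onz(f,[(308.5,289.5)],.125+.045*np.cos(t))[0]
    print("axis",ax,"theta",t,"G",G,"along y",(G[:2]-ax)@y)
from bench import r
o=r.get_obs(); print(R.from_rotvec(o["orientation"]).as_matrix().round(3))
E
```

```text
[[0.5957 0.0321 0.012 ]
 [0.4584 0.0836 0.012 ]
 [0.5228 0.2546 0.012 ]] 0.14662254182108553
plate yaw -0.35903303066707765
-0.352 o [0.53961272 0.08859793] plate corners in mixer [(np.float64(0.07213037863604425), np.float64(-0.03366555132515176)), (np.float64(-0.07448853696644683), np.float64(-0.0326343589931554)), (np.float64(-0.07303736742198211), np.float64(0.15000416692993948))]
axis [0.51030677 0.0088097 ] theta -0.6608691895424174 G [0.48715142 0.02588041 0.16052566] along y 0.008040613071036862
-0.36 o [0.53876915 0.08891161] plate corners in mixer [(np.float64(0.07329738241408552), np.float64(-0.03308383717847249)), (np.float64(-0.07332509085879037), np.float64(-0.033225616657833926)), (np.float64(-0.07333506037378382), np.float64(0.14941867409612464))]
axis [0.50882584 0.00936038] theta -0.6193511578362736 G [0.48711581 0.02583751 0.16164149] along y 0.007773012907552182
-0.37 o [0.53771826 0.08931317] plate corners in mixer [(np.float64(0.07474953168343851), np.float64(-0.03234359643930175)), (np.float64(-0.07186419275570244), np.float64(-0.033951569125520366)), (np.float64(-0.07370057423920096), np.float64(0.1486834897965137))]
axis [0.50698095 0.01006535] theta -0.5689692214892681 G [0.48707532 0.02578871 0.16291055] along y 0.0074611386708573315
[[ 0.904  0.428 -0.001]
 [ 0.428 -0.904  0.001]
 [-0.    -0.002 -1.   ]]
```

Request:
{"api": "send_rows", "payload": {"deltas": [[1,0.87,-0.72,0,0,0,0],[1,0.87,-0.72,0,0,0,0],[1,0.87,-0.72,0,0,0,0],[1,0.87,-0.72,0,0,0,0],[1,0.87,-0.72,0,0,0,0]]}}

```text
clock: 0.52
tcp_pos: [0.3654, -0.4485, 0.2419]
orientation: [-3.057, -0.704, -0.004]
contact_force: [0.2, 0.3, -0.3]
grip_width: 0.0852
```

Request:
{"api": "send_rows", "payload": {"deltas": [[1,0.87,-0.72,0,0,0,0],[1,0.87,-0.72,0,0,0,0],[1,0.87,-0.72,0,0,0,0],[1,0.87,-0.72,0,0,0,0],[1,0.87,-0.72,0,0,0,0]]}}

```text
clock: 0.93
tcp_pos: [0.4362, -0.295, 0.2422]
orientation: [-3.058, -0.705, -0.004]
contact_force: [0.0, 1.0, 0.3]
grip_width: 0.0854
```

Request:
{"api": "send_rows", "payload": {"deltas": [[1,0.87,-0.72,0,0,0,-0.244],[1,0.87,-0.72,0,0,0,-0.244],[1,0.87,-0.72,0,0,0,-0.244],[1,0.87,-0.72,0,0,0,-0.244],[1,0.87,-0.72,0,0,0,-0.244],[1,0.87,-0.72,0,0,0,-0.244],[1,0.87,-0.72,0,0,0,-0.244],[1,0.87,-0.72,0,0,0,-0.244]]}}

```text
clock: 1.6
tcp_pos: [0.5037, -0.1505, 0.242]
orientation: [-2.588, -1.781, 0.001]
contact_force: [0.2, 0.4, -0.0]
grip_width: 0.0854
```

```bash
cat >> h.py <<'E'
yaw=-.36; mx=np.array([np.cos(yaw),np.sin(yaw),0]); my=np.array([-np.sin(yaw),np.cos(yaw),0]); O=np.array([.5388,.0889,0])
def tl(o,target):
    M=R.from_rotvec(o["orientation"]).as_matrix(); return ((np.array(target)-o["tcp_pos"])@M/.15).round(3)
E
python3 - <<'E'
from h import *
from bench import r
o=r.get_obs(); print(o["clock"],o["tcp_pos"],o["contact_force"]); M=R.from_rotvec(o["orientation"]).as_matrix(); print(M.round(3))
print("yaw of tool y",np.arctan2(M[1,1],M[0,1]))
C=O-.092*my+[0,0,.125]; G=C+.045*(np.sin(-.62)*mx+np.cos(-.62)*np.array([0,0,1])); print(C,G)
print(tl(o,G*[1,1,0]+[0,0,.26]))
E
```

```text
1.6 [ 0.50372292 -0.1504785   0.24200029] [ 0.22133417  0.38106724 -0.03395614]
[[ 0.357  0.934 -0.001]
 [ 0.934 -0.357  0.   ]
 [-0.    -0.001 -1.   ]]
yaw of tool y -0.365438792923251
[0.50639077 0.00279749 0.125     ] [0.48192027 0.01200826 0.16162453]
[ 0.96  -0.523 -0.12 ]
```

Request:
{"api": "send_rows", "payload": {"deltas": [[1,0.96,-0.52,-0.12,0,0,0],[1,0.96,-0.52,-0.12,0,0,0],[1,0.96,-0.52,-0.12,0,0,0],[1,0.96,-0.52,-0.12,0,0,0],[1,0.96,-0.52,-0.12,0,0,0],[1,0.96,-0.52,-0.12,0,0,0],[1,0.96,-0.52,-0.12,0,0,0]]}}

```text
clock: 2.18
tcp_pos: [0.4821, 0.0112, 0.2602]
orientation: [2.588, 1.78, -0.001]
contact_force: [-0.5, -0.6, -0.9]
grip_width: 0.0853
```

```bash
python3 - <<'E'
from h import *
from bench import r
o=r.get_obs(); print(o["clock"],o["tcp_pos"])
f=r.grab_frame("wrist"); pickle.dump(f,open("w1.pkl","wb")); cv2.imwrite("pics/w1.png",f["pixels"][:,:,::-1])
c,_=ray(f,[(320,240)]);print(c)
E
```

```text
2.1833 [0.48214116 0.01115421 0.26020961]
[0.51123144 0.08622276 0.39282308]
```

View pics/w1.png

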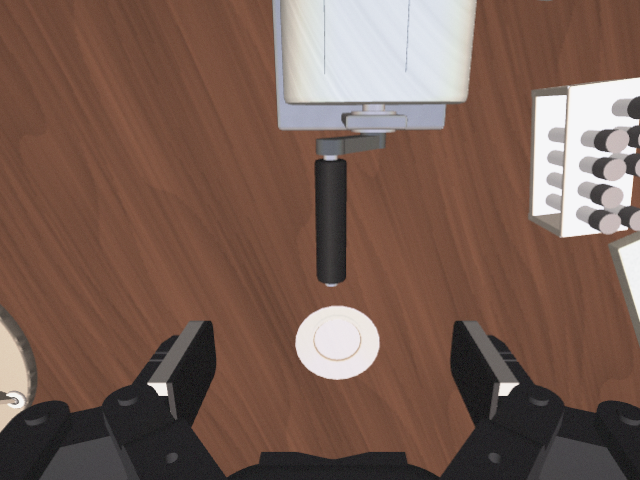

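The wrist view shows the grip as a vertical black bar from (331,160) to (331,283), with the crank arm at its top running right to the axle at (374,110). The jaws straddle it. The dish is below at (337,342), past the grip's end.

```bash
python3 - <<'E'
from h import *
f=pickle.load(open("w1.pkl","rb")); im=f["pixels"].max(2)
m=(im<60).astype(np.uint8); m[:150]=0;m[295:]=0;m[:,:290]=0;m[:,380:]=0
c=max(cv2.findContours(m,0,1)[0],key=cv2.contourArea); rc=cv2.minAreaRect(c); print(rc, cv2.boundingRect(c))
x,y,w,h=cv2.boundingRect(c); u=x+w/2
C=O+[0,0,.125]
for z in (.158,.161,.164):
    P=onz(f,[(u,y+2),(u,y+h-2)],z); print(z,[((p-C)@mx,(p-C)@my) for p in P], np.arctan2(*( (P[0]-P[1])[:2]))," width",np.ptp(onz(f,[(x,220),(x+w,220)],z)@mx))
P=onz(f,[(374,106)],.13); print("axle",(P[0]-C)@mx,(P[0]-C)@my)
ed=onz(f,[(280,129),(444,128)],.012); print("plate",[((p-C)@mx,(p-C)@my) for p in ed])
E
```

```text
((330.0, 220.5), (123.0, 30.0), 90.0) (315, 159, 31, 124)
0.158 [(np.float64(-0.02636645793761664), np.float64(-0.04095663941681129)), (np.float64(-0.026943790749122058), np.float64(-0.11465080610690809))] 0.36783401219860146  width 0.018343332072224272
0.161 [(np.float64(-0.026347189199737858), np.float64(-0.040589477986768985)), (np.float64(-0.026917146252286916), np.float64(-0.1133421592820251))] 0.36783401219860135  width 0.018108985447323256
0.164 [(np.float64(-0.026327920461859118), np.float64(-0.0402223165567267)), (np.float64(-0.026890501755451837), np.float64(-0.1120335124571421))] 0.3678340121986013  width 0.01787463882242235
axle 0.0001270385451644239 -0.011567117818566935
plate [(np.float64(-0.07227653858813049), np.float64(-0.03027468188975023)), (np.float64(0.07439173117791162), np.float64(-0.030331277399456662))]
```

Request:
{"api": "send_rows", "payload": {"deltas": [[1,0.005,-0.003,0.2,0,0,0],[1,0.005,-0.003,0.4,0,0,0],[1,0.005,-0.003,0.6,0,0,0],[1,0.005,-0.003,0.71,0,0,0],[1,0.005,-0.003,0.71,0,0,0],[1,0.005,-0.003,0.71,0,0,0]]}}

```text
clock: 2.73
tcp_pos: [0.4816, 0.0117, 0.1532]
orientation: [-2.587, -1.78, 0.003]
contact_force: [-0.5, 0.2, 0.1]
grip_width: 0.0858
```

Request:
{"api": "send_rows", "payload": {"deltas": [[0,0,0,0,0,0,0],[0,0,0,0,0,0,0],[0,0,0,0,0,0,0],[0,0,0,0,0,0,0],[0,0,0,0,0,0,0],[0,0,0,0,0,0,0],[0,0,0,0,0,0,0],[0,0,0,0,0,0,0],[0,0,0,0,0,0,0],[0,0,0,0,0,0,0]], "squeeze": 60}}

```text
clock: 3.57
tcp_pos: [0.4819, 0.0133, 0.1542]
orientation: [2.585, 1.785, -0.0]
contact_force: [-2.2, -0.2, 5.3]
grip_width: 0.0161
```

```bash
cat >> h.py <<'E'
C=O-.092*my+np.array([0,0,.117])   # circle centre for the TCP
def polar(p):
    q=np.array(p)-C; return np.arctan2(q@mx,q[2]), np.hypot(q@mx,q[2])
def rows(o,angs,rad=.045):
    """rows in tool units relative to the present pose, to TCP circle points at crank angles angs"""
    for a in angs: print(a, tl(o, C+rad*(np.sin(a)*mx+np.cos(a)*np.array([0,0,1]))))
E
python3 - <<'E'
from h import *
from bench import r
o=r.get_obs(); print(o["clock"],o["tcp_pos"],polar(o["tcp_pos"]),o["contact_force"],o["grip_width"], o["orientation"])
th,ra=polar(o["tcp_pos"])
M=R.from_rotvec(o["orientation"]).as_matrix();print((mx@M).round(3))
rows(o,th+np.radians([10,20,30]))
E
```

```text
3.5667 [0.48194617 0.01332883 0.15422533] (np.float64(-0.6202143153279315), np.float64(0.04574519016819119)) [-2.17004665 -0.18553031  5.26489342] 0.016115325444666453 [ 2.58518239e+00  1.78471393e+00 -1.05335314e-04]
[0.002 1.    0.   ]
-0.4456813901284985 [-0.008  0.048 -0.023]
-0.2711484649290656 [-0.008  0.097 -0.041]
-0.09661553972963266 [-0.008  0.148 -0.05 ]
```

```bash
python3 - <<'E'
import numpy as np
for k in range(15):
    a=np.radians(-35.5+24*k); t=a+np.radians(np.arange(4,25,4))
    print(k,[[0,0,float(y),float(z),0,0,0] for y,z in zip((.3*(np.sin(t)-np.sin(a))).round(3),(-.3*(np.cos(t)-np.cos(a))).round(3))])
E
```

```text
0 [[0, 0, 0.017, -0.012, 0, 0, 0], [0, 0, 0.036, -0.022, 0, 0, 0], [0, 0, 0.055, -0.031, 0, 0, 0], [0, 0, 0.074, -0.039, 0, 0, 0], [0, 0, 0.094, -0.045, 0, 0, 0], [0, 0, 0.114, -0.05, 0, 0, 0]]
1 [[0, 0, 0.021, -0.003, 0, 0, 0], [0, 0, 0.041, -0.005, 0, 0, 0], [0, 0, 0.062, -0.006, 0, 0, 0], [0, 0, 0.083, -0.005, 0, 0, 0], [0, 0, 0.104, -0.003, 0, 0, 0], [0, 0, 0.125, 0.001, 0, 0, 0]]
2 [[0, 0, 0.02, 0.005, 0, 0, 0], [0, 0, 0.04, 0.012, 0, 0, 0], [0, 0, 0.059, 0.02, 0, 0, 0], [0, 0, 0.078, 0.029, 0, 0, 0], [0, 0, 0.096, 0.04, 0, 0, 0], [0, 0, 0.114, 0.052, 0, 0, 0]]
3 [[0, 0, 0.016, 0.013, 0, 0, 0], [0, 0, 0.032, 0.027, 0, 0, 0], [0, 0, 0.046, 0.042, 0, 0, 0], [0, 0, 0.06, 0.059, 0, 0, 0], [0, 0, 0.072, 0.076, 0, 0, 0], [0, 0, 0.083, 0.093, 0, 0, 0]]
4 [[0, 0, 0.01, 0.019, 0, 0, 0], [0, 0, 0.018, 0.038, 0, 0, 0], [0, 0, 0.025, 0.058, 0, 0, 0], [0, 0, 0.031, 0.078, 0, 0, 0], [0, 0, 0.035, 0.098, 0, 0, 0], [0, 0, 0.038, 0.119, 0, 0, 0]]
5 [[0, 0, 0.001, 0.021, 0, 0, 0], [0, 0, 0.001, 0.042, 0, 0, 0], [0, 0, -0.001, 0.063, 0, 0, 0], [0, 0, -0.004, 0.083, 0, 0, 0], [0, 0, -0.008, 0.104, 
[... 1108 characters left out ...]
.051, 0, 0, 0], [0, 0, -0.046, -0.07, 0, 0, 0], [0, 0, -0.054, -0.089, 0, 0, 0], [0, 0, -0.061, -0.109, 0, 0, 0]]
12 [[0, 0, -0.006, -0.02, 0, 0, 0], [0, 0, -0.01, -0.041, 0, 0, 0], [0, 0, -0.013, -0.061, 0, 0, 0], [0, 0, -0.014, -0.082, 0, 0, 0], [0, 0, -0.014, -0.103, 0, 0, 0], [0, 0, -0.012, -0.124, 0, 0, 0]]
13 [[0, 0, 0.003, -0.021, 0, 0, 0], [0, 0, 0.008, -0.041, 0, 0, 0], [0, 0, 0.014, -0.061, 0, 0, 0], [0, 0, 0.021, -0.081, 0, 0, 0], [0, 0, 0.03, -0.1, 0, 0, 0], [0, 0, 0.04, -0.118, 0, 0, 0]]
14 [[0, 0, 0.011, -0.018, 0, 0, 0], [0, 0, 0.024, -0.034, 0, 0, 0], [0, 0, 0.037, -0.05, 0, 0, 0], [0, 0, 0.052, -0.065, 0, 0, 0], [0, 0, 0.068, -0.079, 0, 0, 0], [0, 0, 0.084, -0.092, 0, 0, 0]]
```

Request:
{"api": "send_rows", "payload": {"deltas": [[0,0,0.017,-0.012,0,0,0],[0,0,0.036,-0.022,0,0,0],[0,0,0.055,-0.031,0,0,0],[0,0,0.074,-0.039,0,0,0],[0,0,0.094,-0.045,0,0,0],[0,0,0.114,-0.05,0,0,0]]}}

```text
clock: 4.07
tcp_pos: [0.4953, 0.0082, 0.1609]
orientation: [-2.581, -1.785, 0.007]
contact_force: [-8.6, 2.4, 10.2]
grip_width: 0.016
```

Request:
{"api": "send_rows", "payload": {"deltas": [[0,0,0.021,-0.003,0,0,0],[0,0,0.041,-0.005,0,0,0],[0,0,0.062,-0.006,0,0,0],[0,0,0.083,-0.005,0,0,0],[0,0,0.104,-0.003,0,0,0],[0,0,0.125,0.001,0,0,0]]}}

```text
clock: 4.57
tcp_pos: [0.5157, 0.0006, 0.1619]
orientation: [2.585, 1.785, 0.0]
contact_force: [-2.6, -0.6, 6.8]
grip_width: 0.016
```

Request:
{"api": "send_rows", "payload": {"deltas": [[0,0,0.02,0.005,0,0,0],[0,0,0.04,0.012,0,0,0],[0,0,0.059,0.02,0,0,0],[0,0,0.078,0.029,0,0,0],[0,0,0.096,0.04,0,0,0],[0,0,0.114,0.052,0,0,0]]}}

```text
clock: 5.07
tcp_pos: [0.5323, -0.0057, 0.1538]
orientation: [2.585, 1.784, 0.002]
contact_force: [-0.7, -1.2, 4.7]
grip_width: 0.0161
```

Request:
{"api": "send_rows", "payload": {"deltas": [[0,0,0.016,0.013,0,0,0],[0,0,0.032,0.027,0,0,0],[0,0,0.046,0.042,0,0,0],[0,0,0.06,0.059,0,0,0],[0,0,0.072,0.076,0,0,0],[0,0,0.083,0.093,0,0,0]]}}

```text
clock: 5.57
tcp_pos: [0.5438, -0.01, 0.1393]
orientation: [2.585, 1.784, 0.001]
contact_force: [0.9, -0.9, 3.9]
grip_width: 0.0162
```

Request:
{"api": "send_rows", "payload": {"deltas": [[0,0,0.01,0.019,0,0,0],[0,0,0.018,0.038,0,0,0],[0,0,0.025,0.058,0,0,0],[0,0,0.031,0.078,0,0,0],[0,0,0.035,0.098,0,0,0],[0,0,0.038,0.119,0,0,0]]}}

```text
clock: 6.07
tcp_pos: [0.5486, -0.0119, 0.1212]
orientation: [-2.585, -1.785, -0.0]
contact_force: [2.2, 0.5, 1.8]
grip_width: 0.0163
```

Request:
{"api": "send_rows", "payload": {"deltas": [[0,0,0.001,0.021,0,0,0],[0,0,0.001,0.042,0,0,0],[0,0,-0.001,0.063,0,0,0],[0,0,-0.004,0.083,0,0,0],[0,0,-0.008,0.104,0,0,0],[0,0,-0.014,0.124,0,0,0]]}}

```text
clock: 6.57
tcp_pos: [0.5462, -0.0109, 0.1026]
orientation: [-2.585, -1.785, 0.001]
contact_force: [0.9, 1.0, 3.7]
grip_width: 0.016
```

Request:
{"api": "send_rows", "payload": {"deltas": [[0,0,-0.007,0.02,0,0,0],[0,0,-0.016,0.039,0,0,0],[0,0,-0.026,0.057,0,0,0],[0,0,-0.037,0.075,0,0,0],[0,0,-0.05,0.092,0,0,0],[0,0,-0.063,0.107,0,0,0]]}}

```text
clock: 7.07
tcp_pos: [0.5373, -0.0076, 0.0868]
orientation: [-2.585, -1.785, 0.0]
contact_force: [0.4, 1.3, 7.6]
grip_width: 0.0161
```

Request:
{"api": "send_rows", "payload": {"deltas": [[0,0,-0.015,0.015,0,0,0],[0,0,-0.03,0.029,0,0,0],[0,0,-0.047,0.042,0,0,0],[0,0,-0.064,0.053,0,0,0],[0,0,-0.083,0.063,0,0,0],[0,0,-0.102,0.072,0,0,0]]}}

```text
clock: 7.57
tcp_pos: [0.5245, -0.0027, 0.0769]
orientation: [2.584, 1.783, 0.003]
contact_force: [3.2, -0.4, 10.1]
grip_width: 0.016
```

Request:
{"api": "send_rows", "payload": {"deltas": [[0,0,-0.019,0.008,0,0,0],[0,0,-0.039,0.014,0,0,0],[0,0,-0.06,0.019,0,0,0],[0,0,-0.08,0.022,0,0,0],[0,0,-0.101,0.024,0,0,0],[0,0,-0.122,0.025,0,0,0]]}}

```text
clock: 8.07
tcp_pos: [0.509, 0.0031, 0.0732]
orientation: [2.584, 1.781, 0.007]
contact_force: [8.0, -2.4, 1.3]
grip_width: 0.0163
```

Request:
{"api": "send_rows", "payload": {"deltas": [[0,0,-0.021,-0.001,0,0,0],[0,0,-0.042,-0.003,0,0,0],[0,0,-0.062,-0.007,0,0,0],[0,0,-0.083,-0.012,0,0,0],[0,0,-0.102,-0.019,0,0,0],[0,0,-0.122,-0.027,0,0,0]]}}

```text
clock: 8.57
tcp_pos: [0.4912, 0.0098, 0.0765]
orientation: [2.585, 1.782, 0.006]
contact_force: [8.6, -0.9, -5.7]
grip_width: 0.0155
```

Request:
{"api": "send_rows", "payload": {"deltas": [[0,0,-0.019,-0.009,0,0,0],[0,0,-0.037,-0.02,0,0,0],[0,0,-0.054,-0.032,0,0,0],[0,0,-0.07,-0.045,0,0,0],[0,0,-0.086,-0.059,0,0,0],[0,0,-0.1,-0.074,0,0,0]]}}

```text
clock: 9.07
tcp_pos: [0.4763, 0.0154, 0.0872]
orientation: [2.585, 1.783, 0.004]
contact_force: [7.9, 0.2, -7.4]
grip_width: 0.0161
```

Request:
{"api": "send_rows", "payload": {"deltas": [[0,0,-0.013,-0.016,0,0,0],[0,0,-0.025,-0.033,0,0,0],[0,0,-0.036,-0.051,0,0,0],[0,0,-0.046,-0.07,0,0,0],[0,0,-0.054,-0.089,0,0,0],[0,0,-0.061,-0.109,0,0,0]]}}

```text
clock: 9.57
tcp_pos: [0.4669, 0.0189, 0.1031]
orientation: [2.586, 1.784, 0.002]
contact_force: [7.4, 1.0, -9.3]
grip_width: 0.016
```

Request:
{"api": "send_rows", "payload": {"deltas": [[0,0,-0.006,-0.02,0,0,0],[0,0,-0.01,-0.041,0,0,0],[0,0,-0.013,-0.061,0,0,0],[0,0,-0.014,-0.082,0,0,0],[0,0,-0.014,-0.103,0,0,0],[0,0,-0.012,-0.124,0,0,0]]}}

```text
clock: 10.07
tcp_pos: [0.4645, 0.0199, 0.1214]
orientation: [-2.585, -1.784, -0.0]
contact_force: [5.9, 3.2, -11.2]
grip_width: 0.0163
```

Request:
{"api": "send_rows", "payload": {"deltas": [[0,0,0.003,-0.021,0,0,0],[0,0,0.008,-0.041,0,0,0],[0,0,0.014,-0.061,0,0,0],[0,0,0.021,-0.081,0,0,0],[0,0,0.03,-0.1,0,0,0],[0,0,0.04,-0.118,0,0,0]]}}

```text
clock: 10.57
tcp_pos: [0.4687, 0.0182, 0.1384]
orientation: [-2.583, -1.784, 0.004]
contact_force: [2.1, 5.5, -11.7]
grip_width: 0.0161
```

Request:
{"api": "send_rows", "payload": {"deltas": [[0,0,0.011,-0.018,0,0,0],[0,0,0.024,-0.034,0,0,0],[0,0,0.037,-0.05,0,0,0],[0,0,0.052,-0.065,0,0,0],[0,0,0.068,-0.079,0,0,0],[0,0,0.084,-0.092,0,0,0]]}}

```text
clock: 11.07
tcp_pos: [0.4784, 0.0145, 0.1517]
orientation: [-2.579, -1.784, 0.009]
contact_force: [-4.0, 6.3, -5.8]
grip_width: 0.0165
```

Request:
{"api": "send_rows", "payload": {"deltas": [[0,0,0.017,-0.012,0,0,0],[0,0,0.036,-0.022,0,0,0],[0,0,0.055,-0.031,0,0,0],[0,0,0.074,-0.039,0,0,0],[0,0,0.094,-0.045,0,0,0],[0,0,0.114,-0.05,0,0,0]]}}

```text
clock: 11.57
tcp_pos: [0.4941, 0.0087, 0.1604]
orientation: [-2.579, -1.784, 0.011]
contact_force: [-10.1, 5.8, 13.3]
grip_width: 0.0157
```

```bash
python3 - <<'E'
from h import *
from bench import r
o=r.get_obs(); print(o["clock"],o["tcp_pos"],polar(o["tcp_pos"]),o["contact_force"])
E
```

```text
11.5667 [0.49407268 0.00866612 0.16035538] (np.float64(-0.30387779082887867), np.float64(0.045437156400222216)) [-10.11849105   5.77706022  13.32405342]
```

```bash
cat > fit.py <<'E'
from h import *
D=np.array([[.4953,.0082,.1609,-8.6,2.4,10.2],[.5157,.0006,.1619,-2.6,-.6,6.8],[.5323,-.0057,.1538,-.7,-1.2,4.7],[.5438,-.01,.1393,.9,-.9,3.9],[.5486,-.0119,.1212,2.2,.5,1.8],[.5462,-.0109,.1026,.9,1,3.7],[.5373,-.0076,.0868,.4,1.3,7.6],[.5245,-.0027,.0769,3.2,-.4,10.1],[.509,.0031,.0732,8,-2.4,1.3],[.4912,.0098,.0765,8.6,-.9,-5.7],[.4763,.0154,.0872,7.9,.2,-7.4],[.4669,.0189,.1031,7.4,1,-9.3],[.4645,.0199,.1214,5.9,3.2,-11.2],[.4687,.0182,.1384,2.1,5.5,-11.7],[.4784,.0145,.1517,-4,6.3,-5.8],[.4941,.0087,.1604,-10.1,5.8,13.3]])
q=D[:,:3]-C; X=np.c_[q@mx,q[:,2]]
s=np.linalg.lstsq(np.c_[2*X,np.ones(len(X))],(X**2).sum(1),rcond=None)[0]; c=s[:2]; print("circle c",c,"r",np.sqrt(s[2]+c@c))
t=np.arctan2(*(X-c).T)
F=D[:,3:]; Rr=-((F@mx)*np.cos(t)-F[:,2]*np.sin(t)); Ra=(F@mx)*np.sin(t)+F[:,2]*np.cos(t)
for sel in (slice(0,15),slice(1,15),slice(1,14),slice(0,16)):
    A=np.c_[np.ones(len(t)),np.sin(t),np.cos(t)][sel]; p,res,_,_=np.linalg.lstsq(A,Rr[sel],rcond=None)
    print("d",p[0],"amp",np.hypot(*p[1:]),"theta of max",np.degrees(np.arctan2(p[1],p[2])))
p=np.linalg.lstsq(np.c_[np.ones(len(t)),np.sin(t),np.cos(t)],Rr,rcond=None)[0]
for a,b,e,m in zip(np.degrees(t),Rr,Ra,p[0]+p[1]*np.sin(t)+p[2]*np.cos(t)): print(f"{a:.0f} tang {b:.1f} fit {m:.1f} rad {e:.1f}")
E
python3 fit.py
```

```text
circle c [-0.00014297  0.00096421] r 0.04498092486949468
d 6.77711385996344 amp 4.478696873623133 theta of max -114.04196338316962
d 6.8078647926066465 amp 4.468273002372143 theta of max -113.27736316415799
d 6.798442365205324 amp 4.46477796121038 theta of max -113.50397463259084
d 6.815805611229862 amp 4.468001854082851 theta of max -113.07637408485773
-16 tang 5.8 fit 6.2 rad 12.2
12 tang 3.6 fit 4.2 rad 6.2
37 tang 3.0 fit 2.9 rad 3.6
62 tang 2.9 fit 2.4 rad 2.9
86 tang 1.7 fit 2.6 rad 2.0
110 tang 3.6 fit 3.6 rad -0.8
134 tang 5.4 fit 5.0 rad -5.3
155 tang 7.1 fit 6.7 rad -7.8
177 tang 8.4 fit 8.3 rad -0.8
-158 tang 9.9 fit 10.0 rad 2.2
-133 tang 10.4 fit 11.0 rad -0.2
-109 tang 10.9 fit 11.3 rad -3.1
-86 tang 10.8 fit 10.8 rad -5.2
-63 tang 10.4 fit 9.7 rad -5.3
-42 tang 8.3 fit 8.3 rad -0.3
-18 tang 6.9 fit 6.4 rad 16.2
```

Request:
{"api": "send_rows", "payload": {"deltas": [[0,0,0.021,-0.003,0,0,0],[0,0,0.041,-0.005,0,0,0],[0,0,0.062,-0.006,0,0,0],[0,0,0.083,-0.005,0,0,0],[0,0,0.104,-0.003,0,0,0],[0,0,0.125,0.001,0,0,0]]}}

```text
clock: 12.07
tcp_pos: [0.5153, 0.0007, 0.1618]
orientation: [-2.585, -1.785, 0.001]
contact_force: [-1.5, 1.1, 9.7]
grip_width: 0.0159
```

Request:
{"api": "send_rows", "payload": {"deltas": [[0,0,0.02,0.005,0,0,0],[0,0,0.04,0.012,0,0,0],[0,0,0.059,0.02,0,0,0],[0,0,0.078,0.029,0,0,0],[0,0,0.096,0.04,0,0,0],[0,0,0.114,0.052,0,0,0]]}}

```text
clock: 12.57
tcp_pos: [0.5321, -0.0056, 0.1538]
orientation: [2.585, 1.784, 0.001]
contact_force: [1.2, -0.0, 6.3]
grip_width: 0.0158
```

Request:
{"api": "send_rows", "payload": {"deltas": [[0,0,0.016,0.013,0,0,0],[0,0,0.032,0.027,0,0,0],[0,0,0.046,0.042,0,0,0],[0,0,0.06,0.059,0,0,0],[0,0,0.072,0.076,0,0,0],[0,0,0.083,0.093,0,0,0]]}}

```text
clock: 13.07
tcp_pos: [0.5437, -0.01, 0.1393]
orientation: [2.585, 1.784, 0.001]
contact_force: [3.1, 0.8, 3.9]
grip_width: 0.0163
```

Request:
{"api": "send_rows", "payload": {"deltas": [[0,0,0.01,0.019,0,0,0],[0,0,0.018,0.038,0,0,0],[0,0,0.025,0.058,0,0,0],[0,0,0.031,0.078,0,0,0],[0,0,0.035,0.098,0,0,0],[0,0,0.038,0.119,0,0,0]]}}

```text
clock: 13.57
tcp_pos: [0.5487, -0.0119, 0.1213]
orientation: [-2.585, -1.785, 0.0]
contact_force: [2.4, 2.4, 3.3]
grip_width: 0.0164
```

Request:
{"api": "send_rows", "payload": {"deltas": [[0,0,0.001,0.021,0,0,0],[0,0,0.001,0.042,0,0,0],[0,0,-0.001,0.063,0,0,0],[0,0,-0.004,0.083,0,0,0],[0,0,-0.008,0.104,0,0,0],[0,0,-0.014,0.124,0,0,0]]}}

```text
clock: 14.07
tcp_pos: [0.5463, -0.011, 0.1027]
orientation: [-2.585, -1.785, 0.001]
contact_force: [0.2, 3.2, 4.8]
grip_width: 0.0158
```

Request:
{"api": "send_rows", "payload": {"deltas": [[0,0,-0.007,0.02,0,0,0],[0,0,-0.016,0.039,0,0,0],[0,0,-0.026,0.057,0,0,0],[0,0,-0.037,0.075,0,0,0],[0,0,-0.05,0.092,0,0,0],[0,0,-0.063,0.107,0,0,0]]}}

```text
clock: 14.57
tcp_pos: [0.5376, -0.0077, 0.0871]
orientation: [-2.585, -1.785, 0.0]
contact_force: [-1.5, 3.2, 8.8]
grip_width: 0.0161
```

Request:
{"api": "send_rows", "payload": {"deltas": [[0,0,-0.015,0.015,0,0,0],[0,0,-0.03,0.029,0,0,0],[0,0,-0.047,0.042,0,0,0],[0,0,-0.064,0.053,0,0,0],[0,0,-0.083,0.063,0,0,0],[0,0,-0.102,0.072,0,0,0],[0,0,-0.102,0.072,0,0,0],[0,0,-0.102,0.072,0,0,0],[0,0,-0.102,0.072,0,0,0],[0,0,-0.102,0.072,0,0,0],[0,0,-0.102,0.072,0,0,0],[0,0,-0.102,0.072,0,0,0]]}}

```text
clock: 15.57
tcp_pos: [0.5246, -0.0028, 0.077]
orientation: [2.584, 1.784, 0.002]
contact_force: [1.3, 1.5, 9.8]
grip_width: 0.0162
```

```bash
python3 - <<'E'
from h import *
from bench import r
o=r.get_obs(); p=o["tcp_pos"]-[0,0,.001]; print(o["clock"],np.degrees(polar(p)[0]),polar(p)[1],o["contact_force"],o["qvel"].round(3),o["grip_width"])
f=r.grab_frame("wrist"); cv2.imwrite("pics/w2.png",f["pixels"][:,:,::-1])
E
```

```text
15.5667 155.13760742496885 0.04517986748852692 [1.26768615 1.54546034 9.82129826] [ 0.002  0.     0.001 -0.001 -0.     0.     0.   ] 0.016174580998078232
```

View pics/w2.png

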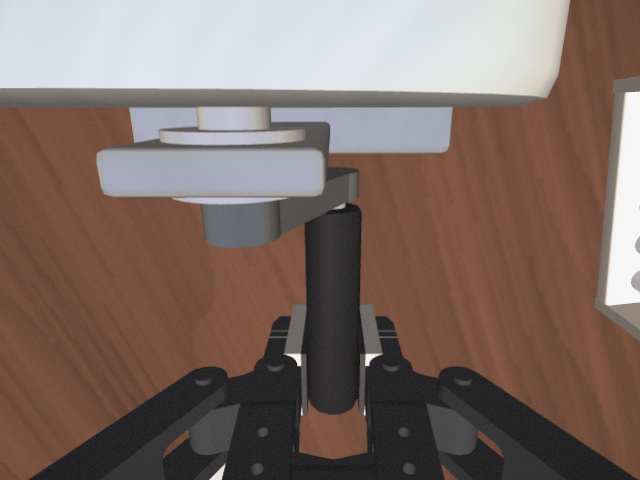

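The wrist view shows the black sleeve at (332,310), clamped between both pads at x≈297 and 370, with the crank arm below the axle on the +x side. The arm is at rest and the crank is within 1.5° of target, so I'm handing in.

```bash
python3 -c "
from bench import r
r.hand_in()"
```

```text
the job is handed in; nothing more can be done
```

I turned the drum by its grip through a little over one full turn, from about -35° to +342°, while feeling the pull. I then carried it on to 155°, where the heavy side should be straight down, and handed it in still gripped. No verdict was reported.

- **Where it pulls:** a fit to 16 force readings gave a drag of 6.8 N and a pull of 4.5 N. Most push was needed at about -113.5°, which puts the heavy side down at a crank angle of about 156.5°. Leaving out different readings moved that by only about 1°.
- **Last checks (15.6 s):** the crank measured 155.1°, the joint speeds were about zero, and the fingers were 16 mm apart with a 60 N squeeze set. The wrist picture shows the sleeve between both pads.
- **Disagreements:** the grip's circle sits about 1 mm higher than I commanded. That gave sideways forces of up to about 16 N near the top, well inside the limits. The fingers read 16 mm on the 18 mm sleeve, perhaps because the pads give a little.
- **Other things on the counter:** I did not check their final positions with a camera. The arm's path stayed above or clear of them.

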